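# Pack the tealights down their storage tube

### The job

Three tealights are stuck part-way down the clear storage tube. Take the long wooden pusher out of the wooden block, push the tealights firmly down with it until they sit on the bottom of the tube, then let go and leave the long pusher standing in the tube on top of them. Leave the short mushroom-topped pusher in the block.

Things in the scene. Friction and masses are not known exactly. Their poses are not given: they have to be found in the camera images.
- tube_mouth (a point): Centre of the open top of a clear plastic storage tube that stands upright on a round wooden foot (90 mm across, 12 mm thick) fixed to the worktop. Bore 42 mm, outside 48 mm, with a lip flared to 56 mm outside; the mouth is 130 mm above the worktop, the tube's floor 118 mm below the mouth. z points up.
- tealights (a joint): How far (m) the column of three tealights (39 mm across, together 48 mm tall, moving as one inside the tube) has been pushed down: at 0 its flat top is 15 mm below the mouth, at 0.055 it sits on the tube's floor with its top 70 mm below the mouth. It stays wherever it is left; about 7 N moves it, at the floor it stops hard.
- long_pusher_grip (a point): Middle of the handle of the long wooden pusher, loose, 0.12 kg, standing upright in one of the two holes of a dark wooden block (60 x 150 x 42 mm, holes 84 mm apart and 30 mm deep, fixed). The pusher is a round rod 170 mm long: handle at the top 30 mm across and 65 mm tall, slim 16 mm shaft, and a flat round foot 26 mm across and 12 mm thick at the bottom. This point lies on its axis, 33 mm below the top and 137 mm above the underside of the foot. z points up along the rod.
- short_pusher_center (a point): Middle (half-way up, on the axis) of the short wooden pusher, standing in the other hole of the block: 77 mm tall, with a broad 58 mm mushroom cap 22 mm thick on a 16 mm shaft and a 26 mm foot. It is too short and its cap too broad for the tube.
There are look-alikes about, which are no part of the job. What is shaped like the part that bears long_pusher_grip but red is not meant. Leave any orange look-alike of the part that bears tube_mouth alone.

How it is judged:
By the outcome, as a careful person would: the job done as asked, in the order asked, and still so for the second after the job is handed in, with the robot touching nothing.
It also fails if it takes over 38 s, if anything falls off the work surface, if the arm or the gripper's body presses on something with over 40 N, if the wrist force passes 120 N, or if a joint passes its speed limit or range.

### The arm

A 7-joint arm with a two-finger parallel gripper is mounted at the origin on a cart in front of the work surface, level with it; the furniture and walls round the work are solid. World frame = base frame: x ahead of the robot, y to its left, z up, the work surface at z = 0. Lengths are in m, angles in rad, forces in N, time in s.
With the tool pointing down it reaches from about 0.425 to 0.925 m from the base axis. Payload 6.8 kg.
Tool frame: the origin (TCP) lies midway between the tips of the shut fingers; the grasp point (between the pads) lies 19 mm behind it; z points along the fingers, y is the line along which they close (so a half turn about z gives the same grasp; the last joint's range is limited). The gripper opens to 85 mm and grips with 20 to 120 N. Pads are 22 mm wide; open, the fingers measure 114 mm over their backs; the gripper's body (76 mm by 85 mm) begins 54 mm behind the grasp point. The pads swing forward as they close: fully open they stand 13 mm farther back than shut.
Start: joints at [-1.317, 0.477, 0.022, 1.555, -0.011, 1.109, -0.083], TCP at [0.239, 0.631, 0.231] pointing down, gripper open.
Joint ranges: [-2.96, 2.96], [-0.34, 2.1], [-1.41, 1.46], [0.24, 2.44], [-1.37, 4.51], [0.17, 1.92], [-2.96, 2.96]. Speed limits (rad/s): [2.39, 2.39, 3.14, 3.14, 3.14, 3.14, 3.14].

### API

Orientations are given as a rotation vector (axis times angle).
In Python, from bench import r gives the robot as it stands. The module is installed in compiled form; this text tells all that it offers.
- The arm moves only by the tool apply_moves, never from a script. Its argument "rows" is a list of rows, each a list of 6 numbers: the shift along the tool's x, y, z scaled (see below), then the turn, a rotation vector about the tool's x, y, z scaled (see below). A call has 1 to 5 rows; each row is the pose to reach, as a shift and turn from the pose commanded when the call began, along the tool's axes at that moment; what a row does not reach only later rows make up. The controller multiplies each number of a shift by 0.25 m and each number of a turn by 90 degrees. A row lasts 1/8 s, in which the tool goes at most 62.5 mm and 10.7 degrees, less where a joint would pass 70% of its speed; a pose out of reach is approached as far as the arm can. A call with a number of a shift or a turn outside -1 to 1 is refused whole. A call with a gripper value outside its range is refused whole. "claw" is the opening, from 0 (shut) to 1 (fully open), set as the call begins (left out, the last holds). The fingers move at their own pace and stop on an object; "newtons" is the grip in N (left out, the last holds). Time passes only in rows, so rows that repeat a pose let the fingers close. It gives the time, the measured TCP pose, the force, the opening and the grip force at its end, in the units of the state.
- r.get_obs(): the state, without advancing time (a new reading comes with each control period).
- r.grab_frame(name): name is "scene" or "top"; returns a dict with "pixels" (384x512x3 uint8, red, green, blue), "intrinsics" (3x3 intrinsics, pixels), "eye" and "attitude" of the camera in the world. Camera axes: x right, y up, looking along -z (the intrinsics and any distortion apply to the point x, -y, -z); pixel columns grow to the right and rows downward; lengths in m; the calibration is good to about 2 mm. A picture is of the moment at which its call begins. There is no depth.
- r.hand_in(): hands the job in; it is judged then, once.
Trained networks look in a picture, given as the dict that the camera call returned (one of the last four; its "shot" number tells which), for a name from the list of things; names that differ only in an ending like _2 or _b are one class to them, and where a whole thing is asked for, a point or a joint stands for the part that bears it (a point fixed in the world has none). Each returns a list of dicts, best first, with "conf" (0 to 1); they miss things now and then, are a little off and sometimes report something else, mostly with a low value. They report only what shows in the picture. A call takes as long as a camera call. They do not tell look-alikes from the thing itself.
- r.search_frame(picture, thing): "rect" ([left, top, width, height] in pixels, round what is visible of it).
- r.outline_of(picture, thing): "pixels" (384x512 bool, what is visible of it) and "rect" ([left, top, width, height] in pixels, round what is visible of it).
- r.landmark_of(picture, thing): "point" ([column, row] in pixels: a listed point, or the origin of a listed thing).
The state is a dict: "clock": time; "joints": joint angles; "qvel": joint speeds; "tau": joint torques, N m; "tcp_pos": TCP position; "orientation": TCP orientation; "contact_force": force on the tool from outside, world axes, zero at the start; "moment": the same for the moment, N m; "grip_width": finger opening in m; "gripper_force": force on a finger pad.
Only numpy, scipy, OpenCV 4.12 (cv2) and the standard library are available. Lean on these libraries where they do the work, as an engineer would, in place of code of your own. Each camera call takes 0.05 s, during which the arm holds its last target. There are 200 camera calls.

## Working session

There is one attempt and no reset: what is moved stays moved. The work goes in short steps, Python scripts to look and compute and a tool call to move; the robot and the scene stay as the last step left them, time stands still between calls to the robot, and variables do not carry over. Pictures are saved under pics/ and viewed, at most 10 in all, crops included, and the job is handed in when it is done.

Besides the shell and the picture viewer there is one more tool, called after "Emit:" as a command line: name --pt "numbers of a row" for each row, then --argument value for the rest. apply_moves: Moves the arm, as the interface text tells. Its arguments: {"type":"object","properties":{"rows":{"type":"array","items":{"type":"array","items":{"type":"number"}}},"claw":{"type":"number"},"newtons":{"type":"number"}},"required":["rows"]}

```bash
mkdir -p pics
cat > h.py <<'E'
import numpy as np, cv2
from bench import r
def proj(f,P):
    R=np.array(f["attitude"]); 
    if R.shape!=(3,3): R=cv2.Rodrigues(R.astype(float))[0] if R.size==3 else None
    c=(np.array(P)-f["eye"])@R; c=c*[1,-1,-1]; K=np.array(f["intrinsics"]); u=K@c; return u[:2]/u[2]
def ray(f,p):
    R=np.array(f["attitude"]); R=R if R.shape==(3,3) else cv2.Rodrigues(R.astype(float))[0]
    d=np.linalg.inv(f["intrinsics"])@[p[0],p[1],1]; d=R@(d*[1,-1,-1]); return np.array(f["eye"]),d/np.linalg.norm(d)
def atz(f,p,z):
    o,d=ray(f,p); return o+d*(z-o[2])/d[2]
def tri(fs,ps):
    A=np.zeros((3,3));b=np.zeros(3)
    for f,p in zip(fs,ps):
        o,d=ray(f,p);M=np.eye(3)-np.outer(d,d);A+=M;b+=M@o
    return np.linalg.solve(A,b)
E
python3 - <<'E'
from h import *
fs=[r.grab_frame(n) for n in("scene","top")]
for f,n in zip(fs,("scene","top")):
    cv2.imwrite(f"pics/{n}0.png",f["pixels"][:,:,::-1]); print({k:(np.round(v,3).tolist() if not isinstance(v,str) else v) for k,v in f.items() if k!="pixels"})
    for t in("tube_mouth","long_pusher_grip","short_pusher_center","tealights"):
        print(n,t,[(np.round(d["point"]).tolist(),round(d["conf"],2)) for d in r.landmark_of(f,t)])
        print([(np.round(d["rect"]).tolist(),round(d["conf"],2)) for d in r.search_frame(f,t)])
o=r.get_obs();print({k:np.round(v,3).tolist() for k,v in o.items()})
E
```

```text
{'intrinsics': [[482.522, 0.0, 254.587], [0.0, 482.522, 181.525], [0.0, 0.0, 1.0]], 'eye': [-0.129, -0.658, 0.557], 'attitude': [1.053, -0.399, -0.674], 'shot': 1}
scene tube_mouth [([307.0, 188.0], 0.59), ([370.0, 211.0], 0.58)]
[([284.0, 184.0, 43.0, 73.0], 0.94), ([340.0, 199.0, 50.0, 87.0], 0.55)]
scene long_pusher_grip [([206.0, 176.0], 0.8), ([230.0, 154.0], 0.59)]
[([200.0, 163.0, 15.0, 76.0], 0.69), ([218.0, 134.0, 18.0, 67.0], 0.63), ([216.0, 166.0, 6.0, 11.0], 0.35)]
scene short_pusher_center [([209.0, 180.0], 0.56)]
[]Traceback (most recent call last):
  File "<stdin>", line 6, in <module>
ValueError: it knows: long_pusher_grip, short_pusher_center, tube_mouth
```

View pics/scene0.png

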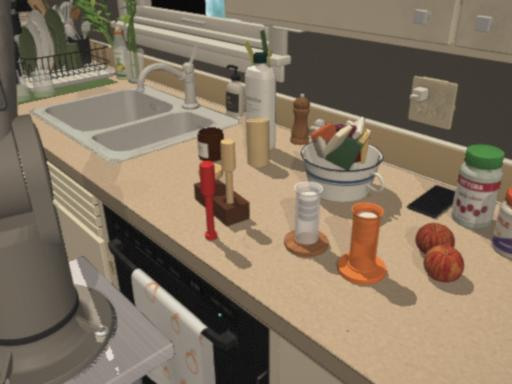

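The scene picture shows the clear tube with its mouth at about (307,188) and the orange look-alike at (368,210). The wooden long pusher stands in the block with its handle at about (229,154), and the red look-alike is in front at (208,178).

Run:
```python
from h import *
fs=[r.grab_frame(n) for n in("scene","top")]
for f,n in zip(fs,("scene","top")):
    cv2.imwrite(f"pics/{n}0.png",f["pixels"][:,:,::-1])
    for t in("tube_mouth","long_pusher_grip","short_pusher_center"):
        print(n,t,[(np.round(d["point"],1).tolist(),round(d["conf"],2)) for d in r.landmark_of(f,t)])
        print([(np.round(d["rect"]).tolist(),round(d["conf"],2)) for d in r.search_frame(f,t)])
f=fs[1];print({k:np.round(v,3).tolist() for k,v in f.items() if k!="pixels"})
s=fs[0]["pixels"][110:260,180:400,::-1];cv2.imwrite("pics/crop.png",cv2.resize(s,None,fx=3.5,fy=3.5,interpolation=3))
o=r.get_obs();print({k:np.round(v,3).tolist() for k,v in o.items()})
```

```text
scene tube_mouth [([307.3, 185.5], 0.94), ([368.6, 207.2], 0.89)]
[([338.0, 201.0, 53.0, 84.0], 0.61), ([284.0, 182.0, 43.0, 73.0], 0.6)]
scene long_pusher_grip [([206.6, 177.0], 0.69)]
[([198.0, 160.0, 20.0, 80.0], 0.76)]
scene short_pusher_center []
[]
top tube_mouth [([292.2, 174.2], 0.79), ([339.7, 170.5], 0.7)]
[([273.0, 166.0, 33.0, 31.0], 0.78), ([320.0, 157.0, 32.0, 40.0], 0.75), ([284.0, 168.0, 18.0, 11.0], 0.31)]
top long_pusher_grip [([218.8, 186.1], 0.77), ([232.2, 218.8], 0.6)]
[([211.0, 181.0, 14.0, 22.0], 0.77), ([228.0, 213.0, 15.0, 20.0], 0.49)]
top short_pusher_center [([193.0, 190.8], 0.82)]
[([178.0, 180.0, 23.0, 20.0], 0.84)]
{'intrinsics': [[490.624, 0.0, 253.717], [0.0, 490.624, 192.382], [0.0, 0.0, 1.0]], 'eye': [0.227, -0.022, 1.381], 'attitude': [0.14, -0.134, -1.584], 'shot': 4}
{'clock': 1.1, 'joints': [-1.317, 0.477, 0.022, 1.555, -0.011, 1.109, -0.083], 'qvel': [0.0, 0.0, -0.001, -0.001, 0.0, 0.001, 0.002], 'tau': [0.001, -59.634, 1.607, -28.155, 0.013, 0.002, 0.0], 'tcp_pos': [0.239, 0.631, 0.231], 'orientation': [0.565, 3.09, 0.0], 'contact_force': [-0.314, -0.28, 0.612], 'moment': [-0.057, 0.021, -0.013], 'gripper_force': 0.0, 'grip_width': 0.085}
```

View pics/top0.png

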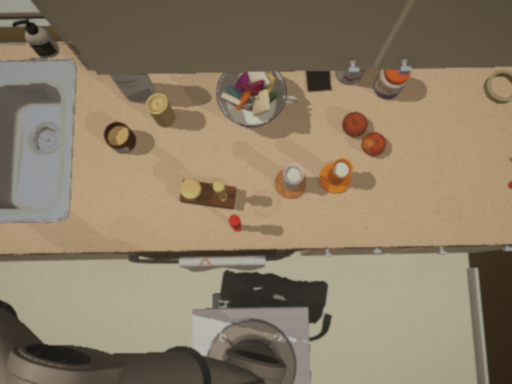

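View pics/crop.png

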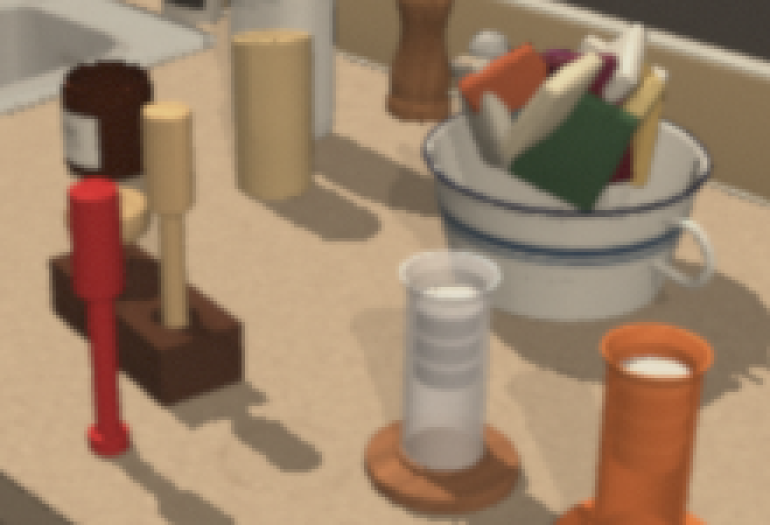

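Candidates for the long pusher: wooden at scene (229,154) / top (219,186), red at scene (207,177) / top (234,220), and the short mushroom one at top (191,189). For the tube: clear at scene (307,186) / top (292,174), orange at scene (369,207) / top (340,170). I choose the wooden pusher and the clear tube. The crop confirms both, and also shows that the red pusher stands close to the block.

Run:
```python
from h import *
fs=[r.grab_frame(n) for n in("scene","top")]
P=np.round
A={"long":((229.5,154),(218.8,186.1),.149),"tube":((307.3,186),(292.2,174.2),.13),"red":((206.8,176.5),(232.5,218.8),.137),"otube":((369,209),(339.7,170.5),.13)}
for k,(a,b,z) in A.items(): print(k,P(tri(fs,[a,b]),4),P(atz(fs[0],a,z),4),P(atz(fs[1],b,z),4))
print("short",P(atz(fs[1],(193,190.8),.0505),4))
for n in [(180,205),(234,209),(237,186),(184,180)]: print(P(atz(fs[1],n,.042),3))
for nm in("long_pusher_grip",):
  for f in fs:
    for d in r.landmark_of(f,nm)+r.landmark_of(f,"tube_mouth"): print(P(d["point"],1),P(d["conf"],2))
R=cv2.Rodrigues(np.array(r.get_obs()["orientation"]))[0];print(P(R,3))
f=fs[1]["pixels"][150:240,165:365,::-1];cv2.imwrite("pics/crop2.png",cv2.resize(f,None,fx=4,fy=4,interpolation=3))
```

```text
long [0.4629 0.0703 0.148 ] [0.4621 0.0682 0.149 ] [0.4622 0.0706 0.149 ]
tube [ 0.4947 -0.1203  0.1311] [ 0.4979 -0.1196  0.13  ] [ 0.4938 -0.1194  0.13  ]
red [0.3783 0.0375 0.1359] [0.3762 0.0362 0.137 ] [0.3789 0.037  0.137 ]
otube [ 0.5059 -0.2484  0.1284] [ 0.5099 -0.2528  0.13  ] [ 0.5013 -0.2434  0.13  ]
short [0.4691 0.1492 0.0505]
[0.431 0.186 0.042]
[0.418 0.037 0.042]
[0.482 0.028 0.042]
[0.502 0.176 0.042]
[225.1 152.8] 0.87
[208.4 176.3] 0.61
[213.9 179.3] 0.29
[309.4 189.8] 0.62
[370.3 208.7] 0.62
[220.4 189.2] 0.61
[230.6 218.3] 0.46
[293.8 173.4] 0.89
[335.8 168.8] 0.81
[[-0.935  0.354  0.   ]
 [ 0.354  0.935  0.   ]
 [-0.     0.    -1.   ]]
```

View pics/crop2.png

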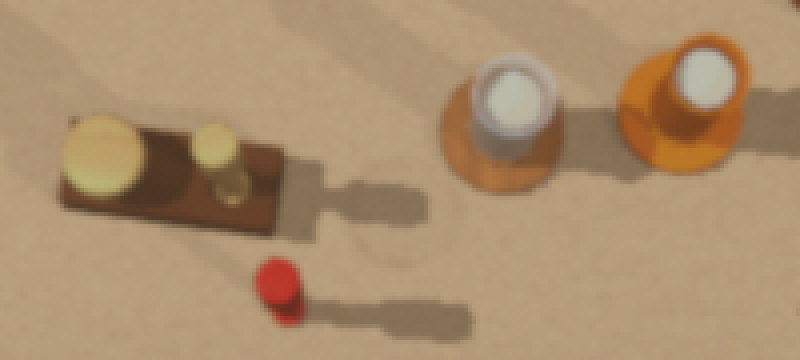

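The crop shows the long handle's top at top-image (219,186) and the clear tube's lip centre at (293.5,174.5). Red is about 90 mm from the long pusher, so there is room for the gripper. I'll now move in two steps to above the long pusher.

Emit:
apply_moves --pt "-0.2 -0.2 0 0 0 0" --pt "-0.4 -0.4 0 0 0 0" --pt "-0.6 -0.6 0 0 0 0" --pt "-0.82 -0.89 0 0 0 0" --pt "-0.82 -0.89 0 0 0 0" --claw 1

```text
clock: 2.02
tcp_pos: [0.3527, 0.3482, 0.2315]
orientation: [0.567, 3.09, 0.001]
contact_force: [1.2, -0.1, 0.5]
grip_width: 0.0856
gripper_force: 0.0
```

Emit:
apply_moves --pt "-0.2 -0.2 0 0 0 0" --pt "-0.4 -0.4 0 0 0 0" --pt "-0.6 -0.6 0 0 0 0" --pt "-0.81 -0.89 0 0 0 0" --pt "-0.81 -0.89 0 0 0 0"

```text
clock: 2.65
tcp_pos: [0.4631, 0.0684, 0.2317]
orientation: [0.567, 3.089, 0.001]
contact_force: [0.2, 0.7, 0.2]
grip_width: 0.0856
gripper_force: 0.0
```

Run:
```python
from h import *
fs=[r.grab_frame(n) for n in("scene","top")]
o=r.get_obs();print({k:np.round(o[k],4).tolist() for k in("clock","joints","tcp_pos","orientation","contact_force")})
for f in fs: print(np.round(proj(f,o["tcp_pos"]),1))
for f in fs:
    for d in r.landmark_of(f,"long_pusher_grip"): print(np.round(d["point"],1),np.round(d["conf"],2))
a=cv2.resize(fs[0]["pixels"][60:260,150:350],(500,500));b=cv2.resize(fs[1]["pixels"][150:240,180:270],(300,300))
c=np.zeros((500,800,3),np.uint8);c[:,:500]=a;c[:300,500:]=b;cv2.imwrite("pics/c3.png",c[:,:,::-1])
```

```text
{'clock': 2.75, 'joints': [-0.5864, 0.1285, 0.3445, 2.0509, -0.0505, 0.9693, 0.9836], 'tcp_pos': [0.4637, 0.0649, 0.2318], 'orientation': [0.5794, 3.0861, -0.0017], 'contact_force': [-0.4991, 0.3355, 0.5348]}
[229.7 116.8]
[218.6 179. ]
[224.1 153.2] 0.96
[206.7 176.8] 0.81
```

View pics/c3.png

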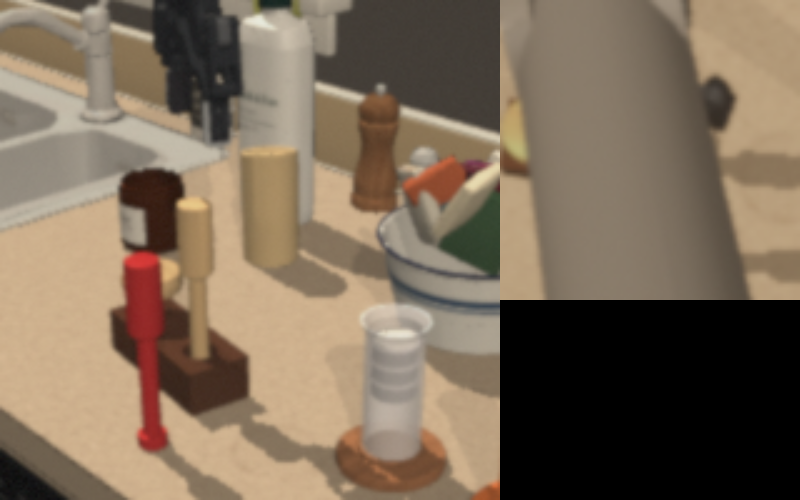

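The picture shows the gripper directly above the handle (TCP at about (233,116) in the scene). The handle's mid-point is at about (228,155). I'll settle the arm and read the pose before going down.

Emit:
apply_moves --pt "0 0 0.1 0 0 0" --pt "0 0 0.1 0 0 0" --pt "0 0 0.1 0 0 0"

```text
clock: 3.22
tcp_pos: [0.4626, 0.0719, 0.2068]
orientation: [0.563, 3.091, 0.0]
contact_force: [0.1, -0.5, 0.4]
grip_width: 0.0852
gripper_force: 0.0
```

Run:
```python
from h import *
for i in range(2):
  f=r.grab_frame("scene");o=r.get_obs();print({k:np.round(o[k],4).tolist() for k in("tcp_pos","orientation","qvel")})
h=f["pixels"][100:200,215:245].astype(int)
for v in(146,150,160,166): 
  print(v,f["pixels"][v,216:242,2].tolist())
print(atz(f,(227.8,155),.149),proj(f,(.461,.0695,.149)),proj(f,(.461,.0695,.182)))
```

```text
{'tcp_pos': [0.4628, 0.0718, 0.207], 'orientation': [0.563, 3.09, 0.0009], 'qvel': [0.0027, -0.0036, 0.0033, -0.0017, -0.0025, -0.0043, 0.0032]}
{'tcp_pos': [0.4629, 0.0716, 0.2071], 'orientation': [0.5635, 3.0896, 0.0012], 'qvel': [0.0019, -0.0019, 0.0016, 0.0002, -0.001, -0.0016, 0.0018]}
146 [22, 16, 19, 28, 50, 70, 79, 83, 85, 88, 90, 90, 91, 94, 96, 96, 92, 88, 97, 129, 141, 143, 143, 143, 143, 141]
150 [20, 19, 15, 21, 45, 69, 79, 81, 85, 88, 92, 91, 92, 94, 97, 97, 94, 88, 99, 129, 142, 142, 143, 143, 142, 143]
160 [41, 48, 55, 65, 76, 77, 80, 83, 85, 89, 89, 92, 92, 93, 96, 94, 93, 89, 86, 100, 124, 138, 143, 144, 142, 140]
166 [121, 124, 127, 125, 117, 98, 81, 81, 83, 87, 88, 92, 92, 93, 93, 96, 92, 90, 88, 107, 129, 140, 140, 142, 145, 144]
[0.45614544 0.0666909  0.149     ] [228.71375302 153.96671957] [228.12449047 139.4052557 ]
```

Emit:
apply_moves --pt "0.018 -0.02 0.05 0 0 0" --pt "0.018 -0.02 0.16 0 0 0" --pt "0.018 -0.02 0.25 0 0 0" --pt "0.018 -0.02 0.308 0 0 0" --pt "0.018 -0.02 0.308 0 0 0"

```text
clock: 3.95
tcp_pos: [0.4557, 0.0675, 0.1284]
orientation: [-0.565, -3.088, 0.002]
contact_force: [0.3, 0.3, 0.4]
grip_width: 0.0853
gripper_force: 0.0
```

Emit:
apply_moves --pt "0 0 0 0 0 0" --pt "0 0 0 0 0 0" --pt "0 0 0 0 0 0" --pt "0 0 0 0 0 0" --pt "0 0 0 0 0 0" --claw 0 --newtons 30

```text
clock: 4.58
tcp_pos: [0.4572, 0.0681, 0.1298]
orientation: [0.565, 3.089, 0.001]
contact_force: [-0.2, 1.1, 4.8]
grip_width: 0.0295
gripper_force: 29.7
```

Run:
```python
from h import *
fs=[r.grab_frame(n) for n in("scene","top")]
o=r.get_obs();print({k:np.round(o[k],4).tolist() for k in("clock","tcp_pos","orientation","contact_force","moment","grip_width","gripper_force")})
for f in fs:
    for d in r.landmark_of(f,"tube_mouth"): print(np.round(d["point"],1),np.round(d["conf"],2))
print(proj(fs[0],o["tcp_pos"]))
a=cv2.resize(fs[0]["pixels"][90:250,180:340],(600,600),interpolation=3);cv2.imwrite("pics/c4.png",a[:,:,::-1])
```

```text
{'clock': 4.675, 'tcp_pos': [0.4572, 0.0681, 0.1298], 'orientation': [0.5649, 3.0892, 0.0013], 'contact_force': [0.2931, 1.0596, 5.6509], 'moment': [0.1893, 0.0413, 0.0885], 'grip_width': 0.0294, 'gripper_force': 29.7145}
[367.5 209.2] 0.86
[306.4 186.3] 0.78
[341.7 167.4] 0.68
[293.4 174.1] 0.56
[228.09589284 162.96216383]
```

View pics/c4.png

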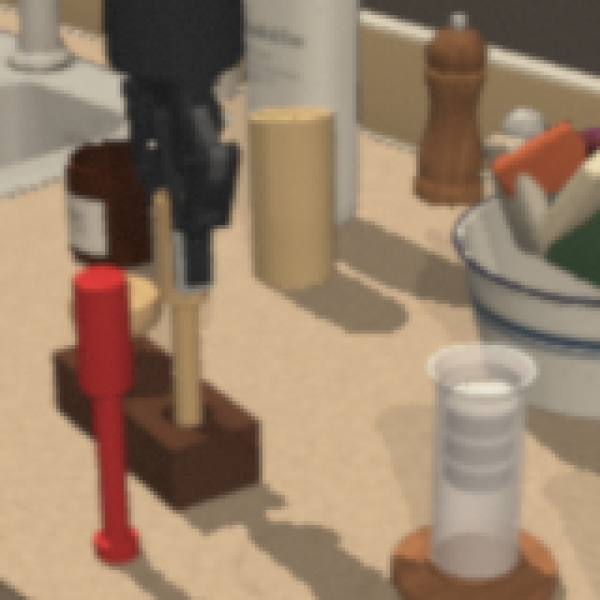

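The picture shows the fingers closed on the long handle (29.4 mm opening), with the handle's lower end at about (189,300) in the crop. Now I lift straight up.

Emit:
apply_moves --pt "0 0 -0.06 0 0 0" --pt "0 0 -0.2 0 0 0" --pt "0 0 -0.4 0 0 0" --pt "0 0 -0.6 0 0 0" --pt "0 0 -0.7 0 0 0" --newtons 70

```text
clock: 5.4
tcp_pos: [0.4569, 0.0674, 0.3075]
orientation: [0.566, 3.087, 0.003]
contact_force: [0.0, 0.3, -1.6]
grip_width: 0.0287
gripper_force: 69.5
```

Run:
```python
from h import *
r.grab_frame("scene");fs=[r.grab_frame(n) for n in("scene","top")]
o=r.get_obs();print({k:np.round(o[k],4).tolist() for k in("clock","tcp_pos","orientation","contact_force","grip_width")})
t=np.array(o["tcp_pos"])
print("foot pred",proj(fs[0],t-[0,0,.118]),"mouth",tri(fs,[(307.8,187.2),(293.2,174.2)]),[atz(f,p,.13) for f,p in zip(fs,[(307.8,187.2),(293.2,174.2)])])
# lip ellipse check: reprojected
th=np.linspace(0,2*np.pi,40)
im=[f["pixels"].copy() for f in fs]
for M,c in(((.4935,-.1205,.13),(0,255,0)),):
  for f,i in zip(fs,im):
    q=np.array([proj(f,(M[0]+.028*np.cos(a),M[1]+.028*np.sin(a),.13)) for a in th]);print(q.min(0),q.max(0))
    for p in q: i[tuple(np.round(p).astype(int)[::-1])]=c
a=cv2.resize(im[0][60:260,170:350],(540,600),interpolation=0);b=cv2.resize(im[1][150:215,260:325],(260,260),interpolation=0)
c=np.zeros((600,800,3),np.uint8);c[:,:540]=a;c[:260,540:]=b;cv2.imwrite("pics/c5.png",c[:,:,::-1])
```

```text
{'clock': 5.55, 'tcp_pos': [0.4567, 0.0676, 0.3053], 'orientation': [0.5653, 3.0885, 0.002], 'contact_force': [-0.3502, 0.3013, -2.0631], 'grip_width': 0.0287}
foot pred [227.02502229 137.79104771] mouth [ 0.49455334 -0.12265568  0.12957042] [array([ 0.49488441, -0.12358166,  0.13      ]), array([ 0.49374603, -0.12197402,  0.13      ])]
[291.43510971 180.2914611 ] [320.86342473 193.84905482]
[281.91003903 163.82757798] [303.39241141 184.8390736 ]
```

View pics/c5.png

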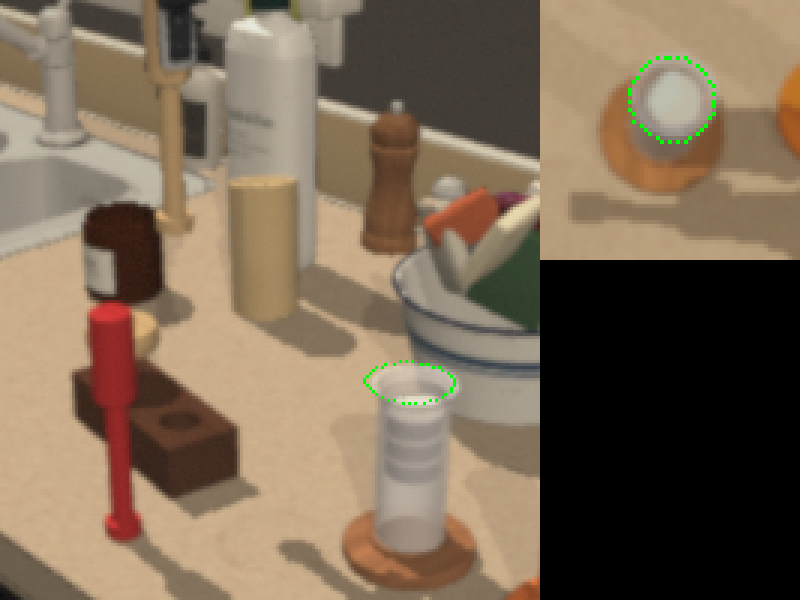

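The picture shows the pusher lifted clear with its foot at scene (228,134), and the short pusher still in the block. The projected lip circle matches the top view and is about 1.5 px left of the lip in the scene view. So I put the mouth at about (0.494, -0.1215) and carry the pusher over.

Emit:
apply_moves --pt "-0.08 -0.13 0 0 0 0" --pt "-0.2 -0.32 0 0 0 0" --pt "-0.32 -0.51 0 0 0 0" --pt "-0.407 -0.654 0 0 0 0" --pt "-0.407 -0.654 0 0 0 0"

```text
clock: 6.18
tcp_pos: [0.4924, -0.1249, 0.3027]
orientation: [-0.575, -3.085, 0.004]
contact_force: [-0.1, -0.2, -1.5]
grip_width: 0.0285
gripper_force: 69.5
```

Emit:
apply_moves --pt "0 0 0.1 0 0 0" --pt "0 0 0.1 0 0 0" --pt "0 0 0.1 0 0 0"

```text
clock: 6.55
tcp_pos: [0.4937, -0.1204, 0.2793]
orientation: [-0.563, -3.09, 0.0]
contact_force: [0.3, -0.4, -0.3]
grip_width: 0.0286
gripper_force: 69.5
```

Run:
```python
from h import *
f=r.grab_frame("scene");f2=r.grab_frame("top")
o=r.get_obs();print({k:np.round(o[k],4).tolist() for k in("clock","tcp_pos","orientation","contact_force","grip_width")})
a=cv2.resize(f["pixels"][90:220,250:380],(500,500),interpolation=3);b=cv2.resize(f2["pixels"][140:215,255:330],(300,300),interpolation=3)
c=np.zeros((500,800,3),np.uint8);c[:,:500]=a;c[:300,500:]=b;cv2.imwrite("pics/c6.png",c[:,:,::-1])
t=np.array(o["tcp_pos"]);print(proj(f,t-[0,0,.118]),proj(f,[t[0],t[1],.13]))
```

```text
{'clock': 6.65, 'tcp_pos': [0.4941, -0.1207, 0.2799], 'orientation': [0.564, 3.0898, 0.0003], 'contact_force': [-0.538, -0.5569, -0.9129], 'grip_width': 0.0285}
[307.03054061 171.79443094] [306.42465131 186.82960571]
```

View pics/c6.png

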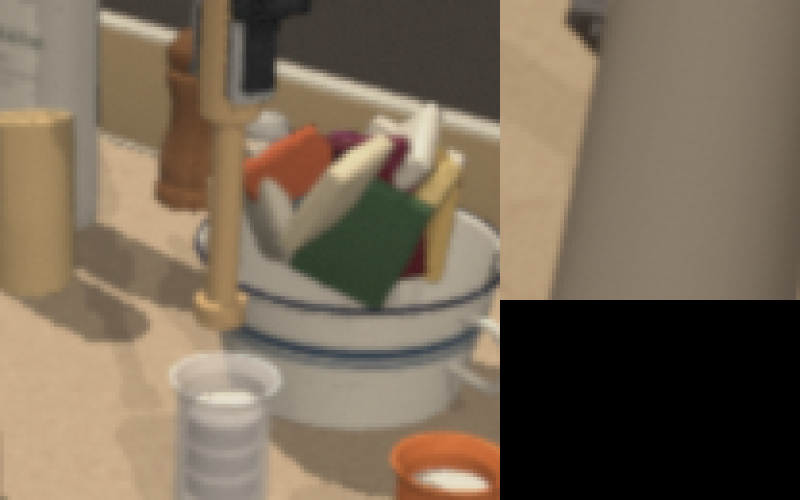

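The picture shows the foot centre at (220,315) in the crop, about 2 px left of the lip centre (225,378) once dropped to lip height. I correct by about 3.5 mm in -y and then go in.

Emit:
apply_moves --pt "-0.005 -0.013 0 0 0 0" --pt "-0.005 -0.013 0.06 0 0 0" --pt "-0.005 -0.013 0.12 0 0 0" --pt "-0.005 -0.013 0.16 0 0 0" --pt "-0.005 -0.013 0.16 0 0 0"

```text
clock: 7.28
tcp_pos: [0.4931, -0.1245, 0.2381]
orientation: [-0.565, -3.088, 0.001]
contact_force: [0.0, 0.5, -0.2]
grip_width: 0.0287
gripper_force: 69.5
```

Emit:
apply_moves --pt "0 0 0.02 0 0 0" --pt "0 0 0.04 0 0 0" --pt "0 0 0.06 0 0 0" --pt "0 0 0.08 0 0 0" --pt "0 0 0.08 0 0 0"

```text
clock: 7.9
tcp_pos: [0.4942, -0.1246, 0.2195]
orientation: [0.565, 3.09, 0.0]
contact_force: [0.9, 0.1, 0.0]
grip_width: 0.0287
gripper_force: 70.0
```

Emit:
apply_moves --pt "0 0 0.02 0 0 0" --pt "0 0 0.04 0 0 0" --pt "0 0 0.06 0 0 0" --pt "0 0 0.08 0 0 0"

```text
clock: 8.4
tcp_pos: [0.4945, -0.1248, 0.1998]
orientation: [0.565, 3.089, 0.0]
contact_force: [-1.0, 0.0, 5.7]
grip_width: 0.0289
gripper_force: 70.0
```

Run:
```python
from h import *
f=r.grab_frame("scene")
o=r.get_obs();print({k:np.round(o[k],4).tolist() for k in("clock","tcp_pos","orientation","contact_force","moment","grip_width")})
a=cv2.resize(f["pixels"][110:250,250:380],(557,600),interpolation=3);cv2.imwrite("pics/c7.png",a[:,:,::-1])
```

```text
{'clock': 8.45, 'tcp_pos': [0.4942, -0.1247, 0.1992], 'orientation': [0.5651, 3.0895, 0.0002], 'contact_force': [0.1784, -0.3266, 3.6537], 'moment': [-0.0113, -0.0377, 0.0579], 'grip_width': 0.0285}
```

View pics/c7.png

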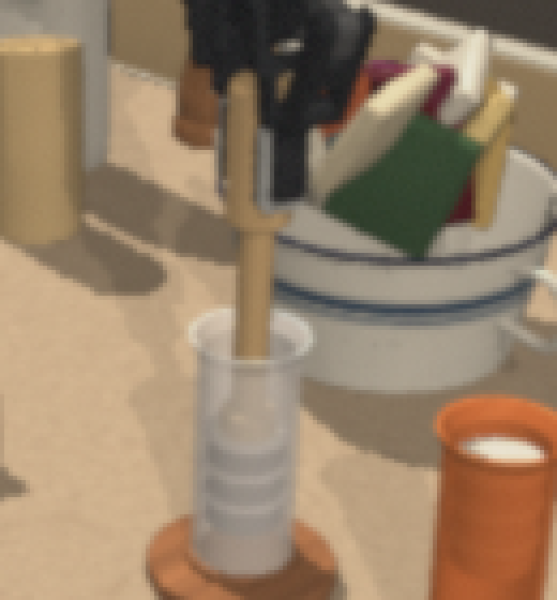

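The picture shows the foot centred in the tube, pushing the candle stack down, with its lower edge at about (245,530) in the crop and some 20 mm still to go. I continue gently to the floor.

Emit:
apply_moves --pt "0 0 0.02 0 0 0" --pt "0 0 0.04 0 0 0" --pt "0 0 0.06 0 0 0" --pt "0 0 0.075 0 0 0" --pt "0 0 0.075 0 0 0"

```text
clock: 9.07
tcp_pos: [0.4941, -0.1246, 0.1806]
orientation: [0.565, 3.09, 0.0]
contact_force: [-0.1, 0.1, 0.2]
grip_width: 0.0286
gripper_force: 70.0
```

Emit:
apply_moves --pt "0 0 0.01 0 0 0" --pt "0 0 0.014 0 0 0" --pt "0 0 0.014 0 0 0"

```text
clock: 9.45
tcp_pos: [0.4946, -0.1248, 0.1779]
orientation: [0.565, 3.089, 0.001]
contact_force: [-0.3, 0.7, 8.8]
grip_width: 0.0284
gripper_force: 70.7
```

Emit:
apply_moves --pt "0 0 0.003 0 0 0" --pt "0 0 0.003 0 0 0" --pt "0 0 0.003 0 0 0"

```text
clock: 9.82
tcp_pos: [0.495, -0.1249, 0.1778]
orientation: [0.565, 3.088, 0.001]
contact_force: [-1.6, -0.1, 14.0]
grip_width: 0.0282
gripper_force: 71.1
```

Emit:
apply_moves --pt "0 0 0.004 0 0 0" --pt "0 0 0.008 0 0 0" --pt "0 0 0.008 0 0 0"

```text
clock: 10.2
tcp_pos: [0.496, -0.1254, 0.1776]
orientation: [0.565, 3.086, 0.002]
contact_force: [-5.8, 1.3, 30.8]
grip_width: 0.0289
gripper_force: 72.6
```

The stack stops hard at 31 N, so it is on the floor. I back off to near zero force and release.

Emit:
apply_moves --pt "0 0 -0.008 0 0 0" --pt "0 0 -0.015 0 0 0" --pt "0 0 -0.015 0 0 0" --newtons 20

```text
clock: 10.58
tcp_pos: [0.4937, -0.1246, 0.178]
orientation: [-0.565, -3.09, 0.0]
contact_force: [-1.2, 0.5, 3.5]
grip_width: 0.0289
gripper_force: 69.5
```

Emit:
apply_moves --pt "0 0 0 0 0 0" --pt "0 0 0 0 0 0" --pt "0 0 0 0 0 0" --pt "0 0 0 0 0 0" --pt "0 0 0 0 0 0" --claw 0.8

```text
clock: 11.2
tcp_pos: [0.4938, -0.1246, 0.178]
orientation: [0.565, 3.09, 0.0]
contact_force: [-0.1, -0.6, -0.5]
grip_width: 0.068
gripper_force: 0.0
```

Emit:
apply_moves --pt "0 0 -0.05 0 0 0" --pt "0 0 -0.15 0 0 0" --pt "0 0 -0.3 0 0 0" --pt "0 0 -0.45 0 0 0" --pt "0 0 -0.5 0 0 0"

```text
clock: 11.82
tcp_pos: [0.495, -0.1251, 0.306]
orientation: [0.565, 3.086, 0.002]
contact_force: [-0.0, 0.3, 0.1]
grip_width: 0.0682
gripper_force: 0.0
```

Run:
```python
from h import *
for i in range(4): f=r.grab_frame("scene")
o=r.get_obs();print({k:np.round(o[k],4).tolist() for k in("clock","tcp_pos","contact_force","grip_width","gripper_force")})
a=cv2.resize(f["pixels"][90:260,170:380],(740,600),interpolation=3);cv2.imwrite("pics/c8.png",a[:,:,::-1])
```

```text
{'clock': 12.025, 'tcp_pos': [0.4933, -0.1244, 0.3023], 'contact_force': [-0.3402, -0.5099, -0.2471], 'grip_width': 0.0685, 'gripper_force': 0.0}
```

View pics/c8.png

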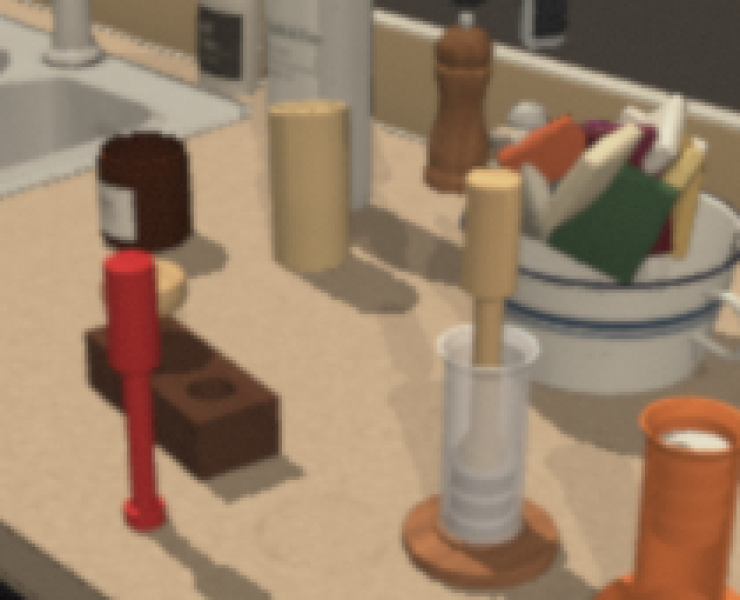

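The picture shows the pusher standing upright in the tube, with its handle at about (493,230), on the stack that now sits on the floor (stack bottom at about (482,538)). The short pusher, the red one and the orange tube are untouched, and the gripper is clear.

```bash
python3 -c "
from bench import r
print(r.hand_in())"
```

```text
the job is handed in; nothing more can be done
None
```

The tealights were pushed down to a hard stop at about 31 N and sit on the tube floor; the long pusher is released and standing upright on top of them, the short pusher is still in the block, and I handed in at about 12 s of the 38 s allowed.

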